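# Wedge the casting mould shut and hold it

## Task

The two-part plaster mould in the wooden cradle stands slightly open: take spacers from the rack and stand as many of them upright as are needed (one or two) in the gap behind its loose half, side by side against that half, then push the wedge down, thin end first, between the last spacer and the end stop until you feel it go tight and the mould is fully shut, without the wedge running down onto the cradle's floor. Finish while still gripping the wedge and holding it pressed home: do not let go of it. Leave the pots, bottles and other things on the bench where they are.

Things in the scene. Friction and masses are not known exactly. Their poses are not given: they have to be found in the camera images.
- cradle: pale wooden casting cradle, fixed: base board 250 (x) x 130 (y), its top (the floor for the spacers) 12 above the bench. Origin: centre of its underside. Along +x: back board, fixed plaster mould half (x -115 to -60, 90 wide, 80 tall), the same-sized loose half (x -60 to -5 when shut), the gap, the end stop. Low rails flank the halves only; the gap is open above and at both sides
- mould_half (a joint): how far the loose plaster half stands open, in m: 0 is shut, at most 0.008; it slides along the cradle's +x as it opens, towards the stop, with about 1.5 N of friction and no spring
- half_back (a point): lower edge centre of the loose half's flat upright back face (90 wide, 80 tall), at the cradle floor's height; it moves with the half, and is at cradle x = -5 mm when shut. Spacers go against this face
- stop: wooden end stop, fixed across the cradle facing the loose half: 90 wide, 80 tall above the cradle floor, 20 thick, top edge rounded (radius 4). Origin: lower edge centre of its flat face towards the mould, at the cradle floor's height; x points away from the mould, parallel to the cradle's x. The gap from this face to half_back is 31 to 59 mm with the mould shut
- spacer0: wooden spacer (three alike), upright in a rack slot: plate 16 thick (its x) x 60 wide (its y) x 80 tall, about 60 g, with a finger tab 6 (x) x 24 (y) centred on top, from 80 to 115 above its foot, to be pinched across its 24 mm width (along y). Origin: centre of the underside, z up
- spacer1: wooden spacer (three alike), upright in a rack slot: plate 16 thick (its x) x 60 wide (its y) x 80 tall, about 60 g, with a finger tab 6 (x) x 24 (y) centred on top, from 80 to 115 above its foot, to be pinched across its 24 mm width (along y). Origin: centre of the underside, z up
- spacer2: wooden spacer (three alike), upright in a rack slot: plate 16 thick (its x) x 60 wide (its y) x 80 tall, about 60 g, with a finger tab 6 (x) x 24 (y) centred on top, from 80 to 115 above its foot, to be pinched across its 24 mm width (along y). Origin: centre of the underside, z up
- wedge: wooden wedge, thin end down in the rack's fourth slot (leaning a degree or two): foot 6 thick (x -3 to 3), 50 wide (y), about 80 g; flat upright face at x = -3, the other slopes out to +x: thickness 6 + 0.32 x height (mm) up to height 82, then a cap to 90 and a handle. Origin: centre of the foot's underside, z up. Turned like the cradle, the slope faces the stop's top edge
- wedge_tab (a point): grip point of the wedge's flat handle, 138 above the foot and 15 below the handle's top; the handle is 12 thick (x), 30 to 34 wide (y), centred at wedge x = +9, from 90 to 153 above the foot; best pinched across its 12 mm thickness (along the wedge's x), where the fingers stay above the spacers' tabs and the wedge cannot swing in the grip
- rack: darker wooden slotted rack, fixed, 146 (x) x 80 (y) x 45 tall, slot floors 10 above the bench, slot walls to 45, slots open at their y ends; spacers stand at rack x = -57, -23 and 11, the wedge's foot at x = 43, all turned like the rack. Origin: underside, near its middle
- mug: white glazed mug, 72 across, 85 tall, bystander; origin at its underside centre
- cup: white cup without handle, 72 across, 75 tall, bystander; origin at its underside centre
- bottle_a: grey glaze bottle, 60 across, 165 tall, bystander; origin at its underside centre
- bottle_b: clay-coloured glaze bottle, 60 across, 165 tall, bystander; origin at its underside centre
- bowl: white bowl, 124 across, 55 tall, bystander; origin at its underside centre
- brush: flat brush, 190 long, lying on the bench, bystander; origin at its underside
- jar: small glass jar, 64 across, 75 tall, bystander; origin at its underside centre

How it is judged:
By the outcome, as a careful person would: the job done as asked, in the order asked, and still so for the second after the job is handed in, while the arm keeps its last pose, push and grip.
It also fails if it takes over 72 s, if anything falls off the work surface, if the arm or the gripper's body presses on something with over 40 N, if the wrist force passes 120 N, or if a joint passes its speed limit or range.

## Robot

A 6-joint arm with a two-finger parallel gripper is mounted at the origin on the work surface. World frame = base frame: x ahead of the robot, y to its left, z up, the work surface at z = 0. Lengths are in m, angles in degrees, forces in N, time in s.
With the tool pointing down it reaches from about 0.4 to 0.825 m from the base axis. Payload 7 kg.
Tool frame: the origin (TCP) lies at the very end of the fingers, on their centre line; the grasp point (between the pads) lies 19 mm behind it; z points along the fingers, y is the line along which they close (so a half turn about z gives the same grasp; the last joint's range is limited). The gripper opens to 88 mm and grips with 3 to 60 N. Pads are 19 mm wide; open, the fingers measure 130 mm over their backs; the gripper's body (78 mm by 193 mm) begins 47 mm behind the grasp point.
Start: joints at [-57.29, 20.546, 0.682, 0, -70.136, -16.507], TCP at [0.188, -0.648, 0.227] pointing down, gripper open.
Joint ranges: [-176.03, 176.03], [-82.01, 121.73], [-58.28, 71.71], [-173.87, 95.51], [-174.79, -0.11], [-173.66, 173.66]. Speed limits (degrees/s): [136.94, 136.94, 172.46, 180, 180, 180].

## Interface

Orientations are given as [roll, pitch, yaw] about the fixed x, y, z axes, in that order (R = Rz(yaw) Ry(pitch) Rx(roll)).
In Python, from plant import get_obs, snapshot, camera_params, close_job, boxes_of, cut_out, landmark_of gives the robot as it stands.
- The arm moves only by the shell command python3 -m inch 'ROWS' [OPENING]. ROWS is text: rows parted by semicolons, each of 6 numbers parted by spaces: the shift along the tool's x, y, z in units of 30 cm (1.0 is 30 cm), then the turn, a rotation vector about the tool's x, y, z in units of pi rad (1.0 is pi rad). A call has 1 to 10 rows; each row is the pose to reach, as a shift and turn from the pose commanded when the call began, along the tool's axes at that moment, turning the shorter way round; what a row does not reach only later rows make up. A row lasts 1/12 s, in which the tool goes at most 41.7 mm and 7.16 degrees, less where a joint would pass 70% of its speed; a pose out of reach is approached as far as the arm can. A call with a number of a shift or a turn outside -1 to 1 is refused whole. A call with a gripper value outside its range is refused whole. OPENING is the closure, from -1 (fully open) to 1 (shut), set as the call begins (- or left out, the last holds). The fingers move at their own pace and stop on an object; the grip force is fixed at half the most. Time passes only in rows, so rows that repeat a pose let the fingers close. It gives the time, the measured TCP pose, the force, the opening and the grip force at its end, in the units of the state.
- get_obs(): the state, without advancing time (a new reading comes with each control period).
- snapshot(name): name is "scene" or "top"; returns the picture (480x640x3 uint8, red, green, blue); there is no depth.
- camera_params(name): a dict with "mtx" (3x3 intrinsics, pixels), "rvec" (rotation vector, rad) and "tvec" (3), from world to camera coordinates, as OpenCV has them. Camera axes: x right, y down, z forward; pixel columns grow to the right and rows downward; lengths in m; the calibration is good to about 2 mm. A picture is of the moment at which its call begins. camera_params takes no time and is no camera call.
- close_job(): hands the job in; it is judged then, once.
Trained networks look in the newest picture that a camera, given by its name, has taken for a name from the list of things; names that differ only in an ending like _2 or _b are one class to them, and where a whole thing is asked for, a point or a joint stands for the part that bears it (a point fixed in the world has none). Each returns a list of dicts, best first, with "p" (0 to 1); they miss things now and then, are a little off and sometimes report something else, mostly with a low value. They report only what shows in the picture. A call takes as long as a camera call.
- boxes_of(camera, thing): "rect" ([left, top, width, height] in pixels, round what is visible of it).
- cut_out(camera, thing): "pixels" (480x640 bool, what is visible of it) and "rect" ([left, top, width, height] in pixels, round what is visible of it).
- landmark_of(camera, thing): "uv" ([column, row] in pixels: a listed point, or the origin of a listed thing).
The state is a dict: "clock": time; "joint_pos": joint angles; "qvel": joint speeds; "tau": joint torques, N m; "tool_pos": TCP position; "orientation": TCP orientation; "force": force on the tool from outside, world axes, zero at the start; "moment": the same for the moment, N m; "opening": finger opening in m; "gripper_force": force on a finger pad.
Only numpy, scipy, OpenCV 4.12 (cv2) and the standard library are available. Lean on these libraries where they do the work, as an engineer would, in place of code of your own. Each camera call takes 0.05 s, during which the arm holds its last target. There are 200 camera calls.

## Working session

There is one attempt and no reset: what is moved stays moved. The work goes in short steps, Python scripts to look and compute and a shell command to move; the robot and the scene stay as the last step left them, time stands still between calls to the robot, and variables do not carry over. Pictures are saved under pics/ and viewed, at most 10 in all, crops included, and the job is handed in when it is done.

```bash
ls; mkdir -p pics; python3 - <<'E'
from plant import *
import cv2,numpy as np
o=get_obs();print({k:np.round(v,3).tolist() for k,v in o.items()})
for n in("scene","top"):
    im=snapshot(n);cv2.imwrite(f"pics/{n}0.png",im[:,:,::-1]);p=camera_params(n)
    R=cv2.Rodrigues(np.array(p["rvec"]))[0];print(n,np.array(p["mtx"]).tolist(),"cam at",(-R.T@np.array(p["tvec"]).ravel()).round(3),R[2].round(2))
    for t in["cradle","half_back","stop","spacer0","spacer1","spacer2","wedge","wedge_tab","rack","mug","cup","bottle_a","bowl","jar","brush"]:
        print(t,[(np.round(d["uv"],1).tolist(),round(float(d["p"]),2)) for d in landmark_of(n,t)][:4])
E
```

```text
pics
{'clock': 0.0, 'joint_pos': [-57.291, 20.592, 0.633, -0.02, -70.134, -16.508], 'qvel': [-0.137, 0.032, 0.003, -0.051, 0.071, -0.011], 'tau': [-0.002, -58.272, 29.306, 6.997, 0.007, -0.0], 'tool_pos': [0.188, -0.648, 0.226], 'orientation': [179.906, -0.009, -163.805], 'force': [0.014, 0.192, 0.403], 'moment': [0.002, 0.012, -0.034], 'gripper_force': 0.0, 'opening': 0.088}
scene [[509.8098937794082, 0.0, 322.0579139149322], [0.0, 509.8098937794082, 239.1441647603283], [0.0, 0.0, 1.0]] cam at [ 0.99  -0.424  0.817] [-0.47  0.47 -0.75]
cradle [([235.4, 342.6], 0.77)]
half_back [([231.7, 341.5], 0.33)]
stop [([439.4, 304.9], 0.65)]
spacer0 [([386.4, 223.4], 0.8), ([370.3, 245.5], 0.6), ([382.8, 233.7], 0.58)]
spacer1 [([386.4, 223.4], 0.8), ([370.3, 245.5], 0.6), ([382.8, 233.7], 0.58)]
spacer2 [([386.4, 223.4], 0.8), ([370.3, 245.5], 0.6), ([382.8, 233.7], 0.58)]
wedge [([378.5, 233.8], 0.18)]
wedge_tab [([400.8, 163.9], 0.85), ([385.3, 233.0], 0.55), ([289.5, 256.3], 0.51)]
rack [([383.9, 232.6], 0.72)]
mug [([256.2, 319.8], 0.62), ([287.5, 258.9], 0.6)]
cup [([349.5, 295.4], 0.72)
[... 424 characters left out ...]
_back [([415.1, 240.7], 0.97)]
stop [([394.2, 238.3], 0.6)]
spacer0 [([262.1, 224.8], 0.81), ([249.2, 228.2], 0.65), ([412.9, 240.5], 0.24)]
spacer1 [([262.1, 224.8], 0.81), ([249.2, 228.2], 0.65), ([412.9, 240.5], 0.24)]
spacer2 [([262.1, 224.8], 0.81), ([249.2, 228.2], 0.65), ([412.9, 240.5], 0.24)]
wedge [([236.5, 231.9], 0.74)]
wedge_tab [([215.2, 225.6], 0.66), ([394.0, 238.8], 0.64)]
rack [([229.4, 318.1], 0.53)]
mug [([330.5, 267.1], 0.68), ([413.0, 239.4], 0.23)]
cup [([330.6, 203.4], 0.62), ([231.2, 315.8], 0.22)]
bottle_a [([280.5, 153.0], 0.96), ([330.6, 153.2], 0.46)]
bowl [([332.4, 153.6], 0.64)]
jar [([452.6, 318.1], 0.79), ([282.3, 150.2], 0.27)]
brush [([228.6, 320.5], 0.73)]
```

View pics/scene0.png

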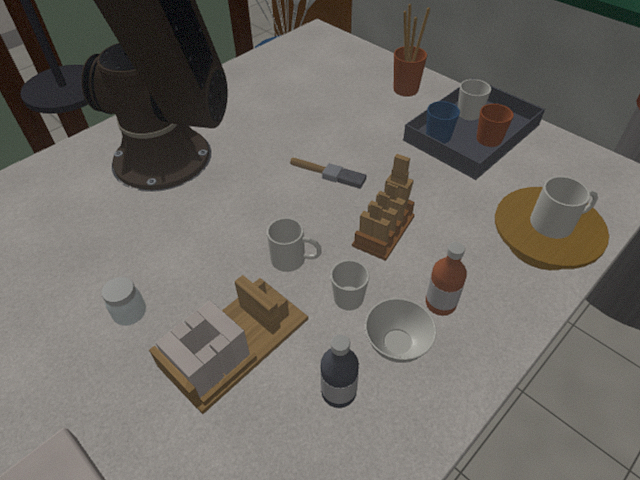

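View pics/top0.png

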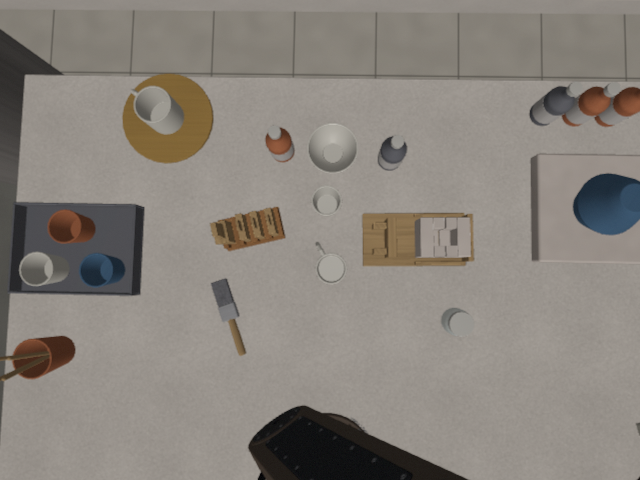

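The scene view shows the cradle at about (230,340) with the stop at its upper right, and the rack at (385,225). In the top view, image right is -y and image up is +x; the cradle is at (417,239) with its stop on the left, and the rack is at (248,229) with the wedge at its left end. I'll zoom in next.

```bash
python3 - <<'E'
import cv2,numpy as np
t=cv2.imread("pics/top0.png");s=cv2.imread("pics/scene0.png")
def crop(im,x,y,w,h,k):
    c=cv2.resize(im[y:y+h,x:x+w],None,fx=k,fy=k,interpolation=cv2.INTER_CUBIC)
    c=cv2.convertScaleAbs(c,alpha=1.3)
    for i in range(0,w,10): cv2.line(c,(i*k,0),(i*k,6),(0,0,255),1); cv2.putText(c,str(x+i),(i*k,16),0,.32,(0,0,255))
    for i in range(0,h,10): cv2.line(c,(0,i*k),(6,i*k),(0,0,255),1); cv2.putText(c,str(y+i),(8,i*k+4),0,.32,(0,0,255))
    return c
def stack(a,b,ax,n):
    H=600;W=800;o=np.zeros((H,W,3),np.uint8);o[:a.shape[0],:a.shape[1]]=a
    if ax==0:o[a.shape[0]:a.shape[0]+b.shape[0],:b.shape[1]]=b
    else:o[:b.shape[0],a.shape[1]:a.shape[1]+b.shape[1]]=b
    cv2.imwrite(n,o)
stack(crop(t,356,207,122,62,5),crop(t,205,202,85,52,5),0,"pics/A.png")
stack(crop(s,148,270,162,140,3),crop(s,345,150,75,115,4),1,"pics/B.png")
E
```

```text
(no output)
```

View pics/A.png

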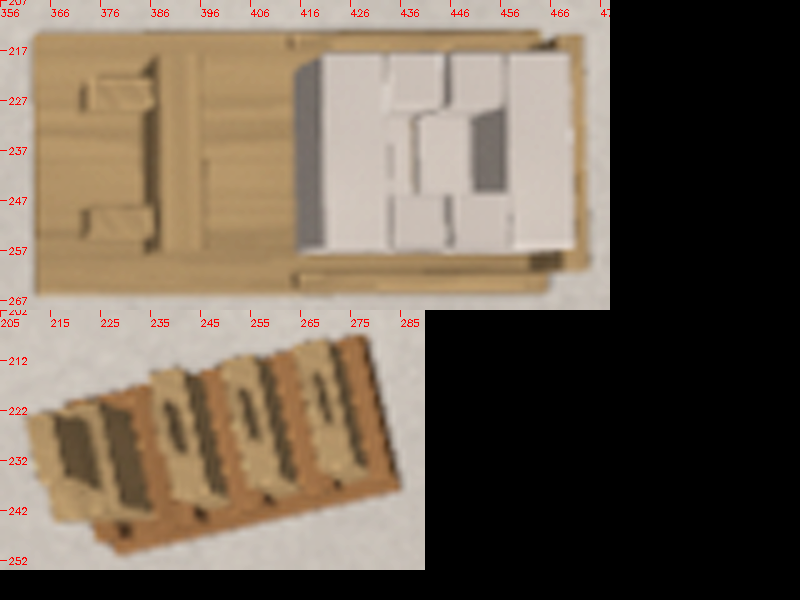

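View pics/B.png

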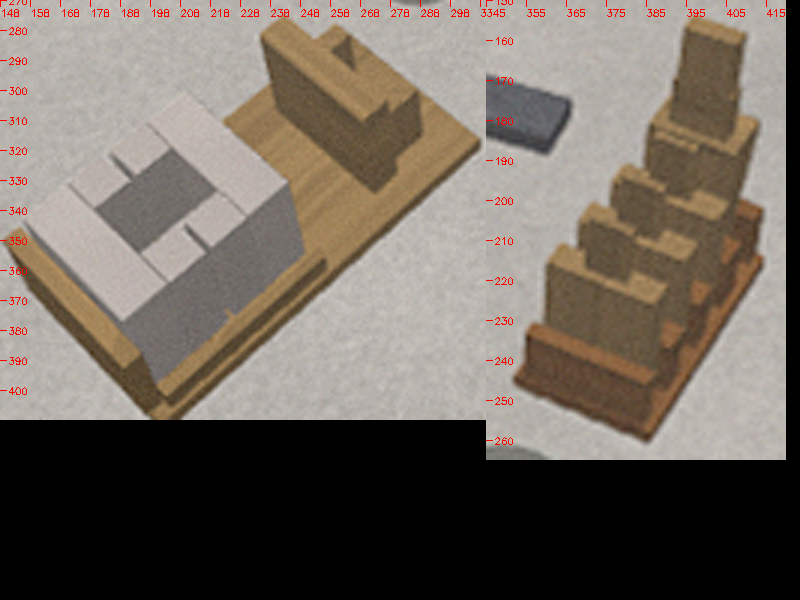

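```bash
cat > h.py <<'E'
import cv2,numpy as np
from plant import camera_params
P={n:camera_params(n) for n in("scene","top")}
def proj(n,X):
    p=P[n];return cv2.projectPoints(np.asarray(X,float).reshape(-1,3),np.array(p["rvec"],float),np.array(p["tvec"],float),np.array(p["mtx"]),None)[0][:,0]
def T(pose,X):  # pose x,y,yaw(deg); X in mm
    X=np.asarray(X,float).reshape(-1,3)/1000;a=np.radians(pose[2]);c,s=np.cos(a),np.sin(a)
    return np.c_[pose[0]+c*X[:,0]-s*X[:,1],pose[1]+s*X[:,0]+c*X[:,1],X[:,2]]
def tri(d):
    A=[]
    for n,uv in d.items():
        p=P[n];M=np.array(p["mtx"])@np.c_[cv2.Rodrigues(np.array(p["rvec"]))[0],np.array(p["tvec"]).ravel()];A.append(M)
    k=list(d);X=cv2.triangulatePoints(A[0],A[1],np.array(d[k[0]],float).reshape(2,1),np.array(d[k[1]],float).reshape(2,1)).ravel();return X[:3]/X[3]
E
python3 - <<'E'
from h import *
from scipy.optimize import least_squares
tp=lambda c,r:(356+c/5,207+r/5)
sc=lambda c,r:(148+c/3,270+r/3)
# (cam, uv, x-kind, offset, y, z)
C=[("top",tp(36,32),"c",125,-65,12),("top",tp(36,292),"c",125,65,12),("top",tp(202,52),"s",0,-45,90),("top",tp(202,250),"s",0,45,90),
("top",tp(157,52),"s",20,-45,90),("top",tp(157,250),"s",20,45,90),("top",tp(323,53),"h",0,-45,92),("top",tp(323,250),"h",0,45,92),("top",tp(295,68),"h",0,-45,12),("top",tp(297,253),"h",0,45,12),
("scene",sc(480,147),"c",125,-65,12),("scene",sc(262,38),"s",0,45,90),("scene",sc(372,120),"s",0,-45,90),("scene",sc(376,192),"s",0,-45,12),("scene",sc(180,92),"h",0,45,92),("scene",sc(290,183),"h",0,-45,92),("scene",sc(303,255),"h",0,-45,12)]
def f(q):
    r=[]
    for n,uv,k,o,y,z in C:
        x=o+{"c":0,"s":q[3]*1000,"h":q[4]*1000}[k]; r.append(proj(n,T(q[:3],[x,y,z]))[0]-uv)
    return np.ravel(r)
o=least_squares(f,[.46,-.2,90,.05,0],x_scale=[.01,.01,1,.01,.01],loss="soft_l1");print("cradle",o.x.round(4));print(np.abs(f(o.x)).reshape(-1,2).round(1).tolist())
rt=lambda c,r:(205+c/5,202+(r-310)/5)
rs=lambda c,r:(345+(c-486)/4,150+r/4)
D=[]
for i,(x,q) in enumerate(zip((-57,-23,11),([(295,350),(335,340),(368,470),(327,485)],[(225,360),(263,355),(298,485),(258,500)],[(152,375),(190,368),(228,500),(186,512)]))):
    for p,(dx,y) in zip(q,[(8,-30),(-8,-30),(-8,30),(8,30)]): D.append(("top",rt(*p),(x+dx,y,90)))
for p,X in [((548,248),(-65,30,90)),((655,302),(-65,-30,90)),((581,207),(-60,12,125)),((620,225),(-60,-12,125)),((613,167),(-26,12,125)),((652,185),(-26,-12,125))]: D.append(("scene",rs(*p),X))
g=lambda q:np.ravel([proj(n,T(q,X))[0]-uv for n,uv,X in D])
r=least_squares(g,[.46,.2,103],x_scale=[.01,.01,1],loss="soft_l1");print("rack",r.x.round(4));print(g(r.x).reshape(-1,2).round(1).tolist())
print("tab",tri({"scene":(400.8,163.9),"top":(215.2,225.6)}),T(r.x,[52,0,148]))
im={n:cv2.convertScaleAbs(cv2.imread(f"pics/{n}0.png"),alpha=1.3) for n in P}
out=np.zeros((600,800,3),np.uint8)
def box(pose,x0,x1,y0,y1,z0,z1):
    v=T(pose,[(x,y,z) for x in(x0,x1) for y in(y0,y1) for z in(z0,z1)]);e=[(i,j) for i in range(8) for j in range(i+1,8) if bin(i^j).count("1")==1];return v,e
B=[]
q=o.x;s,h=q[3]*1e3,q[4]*1e3
B+=[box(q,-125,125,-65,65,0,12),box(q,s,s+20,-45,45,12,92),box(q,h-55,h,-45,45,12,92)]
for x in(-57,-23,11):B+=[box(r.x,x-8,x+8,-30,30,10,90),box(r.x,x-3,x+3,-12,12,90,125)]
B+=[box(r.x,40,46,-25,25,10,10.1),box(r.x,46,58,-16,16,100,163)]
def dr(n,x,y,w,hh,k,ox,oy):
    c=cv2.resize(im[n][y:y+hh,x:x+w],None,fx=k,fy=k,interpolation=cv2.INTER_CUBIC)
    for v,e in B:
        u=((proj(n,v)-[x-.5,y-.5])*k-.5)
        for i,j in e: cv2.line(c,tuple(np.round(u[i]*16).astype(int).tolist()),tuple(np.round(u[j]*16).astype(int).tolist()),(0,0,255),1,cv2.LINE_AA,4)
    out[oy:oy+c.shape[0],ox:ox+c.shape[1]]=c
dr("top",356,207,114,62,4,0,0);dr("top",205,202,85,52,4,457,0);dr("scene",148,270,162,115,3,0,250);dr("scene",345,150,75,115,3,490,250)
cv2.imwrite("pics/C.png",out)
E
```

```text
cradle [ 5.40300e-01 -2.05900e-01  9.12611e+01  5.60000e-02 -9.00000e-04]
[[0.1, 0.9], [0.2, 0.1], [1.0, 0.5], [0.5, 0.7], [0.8, 0.5], [0.3, 0.6], [0.0, 0.9], [0.6, 0.7], [0.4, 0.1], [0.3, 0.4], [0.9, 2.2], [1.2, 1.4], [3.3, 0.3], [0.8, 0.3], [0.7, 0.6], [1.5, 0.1], [0.1, 0.0]]
rack [  0.5543   0.1917 104.638 ]
[[0.2, -0.5], [-1.0, -0.2], [-1.8, -0.9], [-0.4, -2.2], [-0.2, 0.9], [-1.0, 0.3], [-2.2, -0.4], [-1.0, -1.8], [0.1, 1.4], [-0.8, 1.2], [-2.6, 0.1], [-1.0, -0.7], [-3.8, 3.1], [-3.1, 0.5], [-1.8, 2.4], [-0.3, 2.2], [-2.1, 1.7], [-0.7, 1.4]]
tab [0.5487908  0.24525791 0.15049189] [[0.54119725 0.24205481 0.148     ]]
```

View pics/C.png

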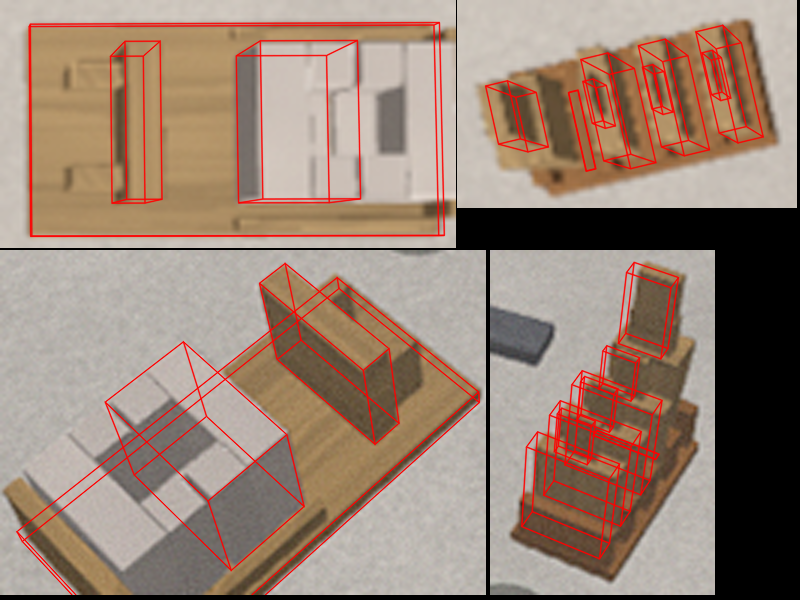

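```bash
cat > fit.py <<'E'
from h import *
from scipy.optimize import differential_evolution
from plant import snapshot
G={}
def grads(src):
    for n in P:
        im=cv2.imread(src%n) ; L=cv2.GaussianBlur(cv2.cvtColor(im,cv2.COLOR_BGR2LAB).astype(np.float32),(0,0),.8)
        gx=cv2.Sobel(L,cv2.CV_32F,1,0);gy=cv2.Sobel(L,cv2.CV_32F,0,1);G[n]=(gx,gy)
def seg(a,b,m=20): t=np.linspace(.05,.95,m)[:,None];return np.array(a,float)*(1-t)+np.array(b,float)*t
def score(n,pts3,m=20):
    u=proj(n,pts3).reshape(-1,m,2);d=u[:,-1]-u[:,0];nn=np.c_[-d[:,1],d[:,0]]/(np.linalg.norm(d,axis=1)[:,None]+1e-6)
    x=u[...,0].astype(np.float32);y=u[...,1].astype(np.float32);s=0
    gx=cv2.remap(G[n][0],x,y,cv2.INTER_LINEAR);gy=cv2.remap(G[n][1],x,y,cv2.INTER_LINEAR)
    g=gx*nn[:,None,0:1]+gy*nn[:,None,1:2]          # directed gradient, averaged along the edge
    return np.minimum(np.linalg.norm(g.mean(1),axis=-1),60).sum()
def ring(x0,x1,y0,y1,z): c=[(x0,y0,z),(x1,y0,z),(x1,y1,z),(x0,y1,z)];return [seg(c[i],c[(i+1)%4]) for i in range(4)]
E
python3 - <<'E'
from fit import *
grads("pics/%s0.png")
E={"top":[],"scene":[]}
for n in E:
    for x in(-57,-23,11):E[n]+=ring(x-8,x+8,-30,30,90)+ring(x-3,x+3,-12,12,125)
    E[n]+=[seg((-73,-40,0),(-73,40,0))]
E["scene"]+=[seg((-73,-40,0),(73,-40,0)),seg((-73,-40,45),(-73,40,45))]
E["top"]+=[seg((-73,40,0),(73,40,0))]
A={n:np.concatenate(v) for n,v in E.items()}
for c in(["top"],["scene"],["top","scene"]):
    f=lambda q:-sum(score(n,T(q,A[n])) for n in c)
    r=differential_evolution(f,[(.53,.58),(.17,.22),(96,112)],seed=1,maxiter=150,popsize=25,tol=1e-6);print(c,r.x.round(4),r.fun.round(1),T(r.x,[52,0,148]).round(4))
    q=r.x
C={n:np.concatenate(ring(-125,125,-65,65,12)[:3]) for n in E}
def fc(q,cs):
    s,h=q[3]*1e3,q[4]*1e3;t=0
    for n in cs:
        L=ring(-125,125,-65,65,12)[1:2]+ring(s+2,s+20,-45,45,91)+ring(h-55,h,-45,45,92)[:3]+[seg((h,-45,12),(h,-45,92))]
        if n=="scene":L+=[seg((s,-45,12),(s,-45,88)),seg((s,-45,12),(s,45,12))]
        if n=="top":L+=[seg((h,-45,12),(h,45,12))]
        t+=score(n,T(q[:3],np.concatenate(L)))
    return -t
for c in(["top"],["scene"],["top","scene"]):
    r=differential_evolution(fc,[(.53,.55),(-.22,-.19),(88,94),(.04,.065),(-.006,.004)],args=(c,),seed=1,maxiter=120,popsize=15,tol=1e-6);print(c,r.x.round(4),r.fun.round(1))
np.save("pose.npy",np.r_[q,r.x])
out=np.zeros((560,800,3),np.uint8)
def dr(n,x,y,w,h,k,ox,oy,pts):
    c=cv2.resize(cv2.convertScaleAbs(cv2.imread(f"pics/{n}0.png"),alpha=1.3)[y:y+h,x:x+w],None,fx=k,fy=k,interpolation=cv2.INTER_CUBIC)
    for u in (proj(n,pts)-[x-.5,y-.5])*k-.5: cv2.circle(c,tuple(np.round(u).astype(int).tolist()),0,(0,0,255),-1)
    out[oy:oy+c.shape[0],ox:ox+c.shape[1]]=c
dr("top",205,202,85,52,5,0,0,T(q,A["top"]));dr("scene",345,150,75,112,5,425,0,T(q,A["scene"]))
cv2.imwrite("pics/D.png",out)
E
```

```text
['top'] [  0.5553   0.1892 102.2494] -1411.8 [[0.5443 0.24   0.148 ]]
['scene'] [  0.5589   0.1964 103.036 ] -1388.2 [[0.5471 0.2471 0.148 ]]
['top', 'scene'] [  0.5584   0.1959 101.92  ] -2547.5 [[0.5477 0.2468 0.148 ]]
['top'] [ 5.36200e-01 -2.04000e-01  9.10376e+01  6.29000e-02  6.00000e-04] -513.4
['scene'] [ 5.38900e-01 -2.01500e-01  8.98767e+01  5.05000e-02 -2.30000e-03] -524.0
['top', 'scene'] [ 5.39500e-01 -2.02900e-01  8.98825e+01  5.23000e-02 -7.00000e-04] -973.5
```

View pics/D.png

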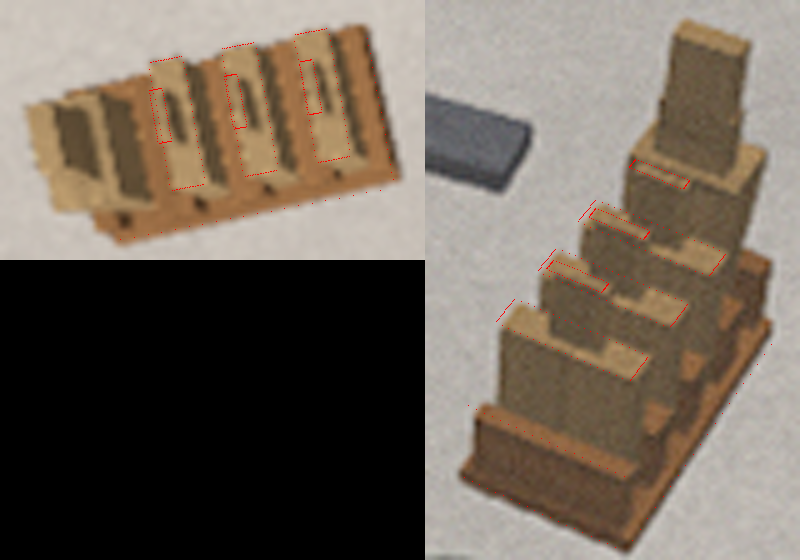

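The overlay shows the rack fit agreeing with the scene view to about 1 px, and sitting about 1 px up and left in the top view. I'll use the average of the two. Two spacers are needed: the open gap is about 55 mm, which leaves about 23–26 mm for the wedge.

```bash
cat > mv.py <<'E'
import sys,numpy as np
# usage: from-pose x y z yaw, to-pose x y z yaw (m,deg; tool straight down)
def row(a,b):
    p=np.radians(a[3]);d=np.subtract(b[:3],a[:3]);x=np.cos(p)*d[0]+np.sin(p)*d[1];y=np.sin(p)*d[0]-np.cos(p)*d[1]
    t=(b[3]-a[3]+180)%360-180
    return "%.4f %.4f %.4f 0 0 %.4f"%(x/.3,y/.3,-d[2]/.3,-t/180)
if __name__=="__main__":
    v=list(map(float,sys.argv[1:]));P=[v[i:i+4] for i in range(0,len(v),4)]
    for a,b in zip(P,P[1:]):print(row(a,b))
E
python3 -c "
from h import *
for x in(-57,-23,11,52):print(T([.5565,.1945,102.5],[x,0,0]))"
python3 mv.py .188 -.648 .226 -163.8  .188 -.648 .33 -163.8  .4 -.2 .33 -120   .569 .139 .33 -77.5
```

```text
[[0.56883706 0.13885113 0.        ]]
[[0.56147811 0.17204519 0.        ]]
[[0.55411916 0.20523926 0.        ]]
[[0.54524514 0.24526739 0.        ]]
-0.0000 0.0000 -0.3467 0 0 -0.0000
-1.0952 1.2369 -0.0000 0 0 -0.2433
-1.2603 0.0771 -0.0000 0 0 -0.2361
```

```bash
python3 -m inch '0 0 -0.3467 0 0 0;0 0 -0.3467 0 0 0;0 0 -0.3467 0 0 0;-0.5476 0.6184 -0.3467 0 0 -0.1217;-0.5476 0.6184 -0.3467 0 0 -0.1217;-0.5476 0.6184 -0.3467 0 0 -0.1217;-0.5476 0.6184 -0.3467 0 0 -0.1217;-0.5476 0.6184 -0.3467 0 0 -0.1217;-0.5476 0.6184 -0.3467 0 0 -0.1217;-0.5476 0.6184 -0.3467 0 0 -0.1217' -1
python3 mv.py .294 -.424 .33 -141.9  .4 -.2 .33 -120 .49 -.03 .33 -95 .569 .139 .33 -77.5
```

```text
clock: 2.43
tool_pos: [0.2963, -0.4196, 0.3317]
orientation: [-179.9, 0.1, -141.7]
force: [-0.5, 0.0, -0.9]
opening: 0.088
gripper_force: 0.0
-0.7388 0.3696 -0.0000 0 0 -0.1217
-0.6407 0.0235 -0.0000 0 0 -0.1389
-0.5841 -0.2132 -0.0000 0 0 -0.0972
```

```bash
python3 -m inch '-0.7388 0.3696 0 0 0 -0.1217;-0.7388 0.3696 0 0 0 -0.1217;-0.7388 0.3696 0 0 0 -0.1217;-0.7388 0.3696 0 0 0 -0.1217;-0.7388 0.3696 0 0 0 -0.1217;-0.7388 0.3696 0 0 0 -0.1217;-0.7388 0.3696 0 0 0 -0.1217;-0.7388 0.3696 0 0 0 -0.1217' 
python3 -m inch '-0.6407 0.0235 0 0 0 -0.1389;-0.6407 0.0235 0 0 0 -0.1389;-0.6407 0.0235 0 0 0 -0.1389;-0.6407 0.0235 0 0 0 -0.1389;-0.6407 0.0235 0 0 0 -0.1389;-0.6407 0.0235 0 0 0 -0.1389;-0.6407 0.0235 0 0 0 -0.1389'
python3 -m inch '-0.5841 -0.2132 0 0 0 -0.0972;-0.5841 -0.2132 0 0 0 -0.0972;-0.5841 -0.2132 0 0 0 -0.0972;-0.5841 -0.2132 0 0 0 -0.0972;-0.5841 -0.2132 0 0 0 -0.0972;-0.5841 -0.2132 0 0 0 -0.0972;-0.5841 -0.2132 0 0 0 -0.0972;-0.5841 -0.2132 0 0 0 -0.0972;-0.5841 -0.2132 0 0 0 -0.0972'
```

```text
clock: 3.1
tool_pos: [0.4011, -0.1983, 0.3309]
orientation: [-180.0, 0.0, -119.7]
force: [0.1, -0.2, 0.1]
opening: 0.0878
gripper_force: 0.0
clock: 3.68
tool_pos: [0.4906, -0.0301, 0.3301]
orientation: [179.9, -0.0, -94.9]
force: [-0.5, -0.6, -0.6]
opening: 0.0874
gripper_force: 0.0
clock: 4.43
tool_pos: [0.569, 0.1371, 0.331]
orientation: [-180.0, 0.0, -77.6]
force: [0.1, 0.8, 0.8]
opening: 0.088
gripper_force: 0.0
```

```bash
python3 - <<'E'
from h import *
from plant import *
print(get_obs()["tool_pos"])
print("bottle_b base",tri({"scene":(435.7,304.2),"top":(280.5,153.0)}))
im=snapshot("scene");im=cv2.resize(im[80:330,300:560,::-1],None,fx=2.2,fy=2.2);cv2.imwrite("pics/E.png",im)
E
```

```text
[0.56897841 0.13706615 0.33101615]
bottle_b base [ 0.75156315  0.12841363 -0.01306705]
```

View pics/E.png

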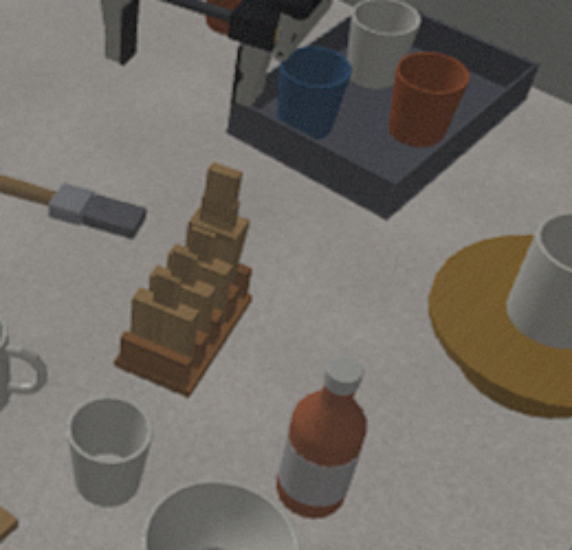

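The picture shows the open fingers above the rack and the bottle well clear of it, at about x 0.75. Descending.

```bash
python3 -m inch '0 0 0.12 0 0 0;0 0 0.25 0 0 0;0 0 0.37 0 0 0;0 0 0.48 0 0 0;0 0 0.57 0 0 0;0 0 0.64 0 0 0;0 0 0.70 0 0 0;0 0 0.74 0 0 0;0 0 0.77 0 0 0;0 0 0.78 0 0 0'
python3 -m inch '0 0 0 0 0 0;0 0 0 0 0 0;0 0 0 0 0 0;0 0 0 0 0 0;0 0 0 0 0 0;0 0 0 0 0 0;0 0 0 0 0 0;0 0 0 0 0 0' 1
```

```text
clock: 5.32
tool_pos: [0.5686, 0.1379, 0.0957]
orientation: [179.9, -0.0, -77.5]
force: [0.3, 0.1, -0.1]
opening: 0.0877
gripper_force: 0.0
clock: 5.98
tool_pos: [0.5692, 0.1389, 0.0967]
orientation: [-180.0, 0.0, -77.5]
force: [-0.5, -0.0, 0.5]
opening: 0.0398
gripper_force: 0.0
```

```bash
python3 -m inch '0 0 0 0 0 0;0 0 0 0 0 0;0 0 0 0 0 0;0 0 0 0 0 0;0 0 0 0 0 0;0 0 0 0 0 0;0 0 0 0 0 0;0 0 0 0 0 0'
python3 -m inch '0 0 -0.02 0 0 0;0 0 -0.06 0 0 0;0 0 -0.12 0 0 0;0 0 -0.2 0 0 0;0 0 -0.30 0 0 0;0 0 -0.42 0 0 0;0 0 -0.54 0 0 0;0 0 -0.65 0 0 0;0 0 -0.74 0 0 0;0 0 -0.78 0 0 0'
python3 mv.py .569 .139 .33 -77.5  .545 -.03 .33 -84  .54 -.192 .33 -89.5
```

```text
clock: 6.65
tool_pos: [0.5691, 0.1388, 0.0965]
orientation: [180.0, -0.0, -77.5]
force: [0.4, 0.5, -0.1]
opening: 0.0239
gripper_force: 29.9
clock: 7.48
tool_pos: [0.5703, 0.1389, 0.336]
orientation: [-179.6, 0.1, -77.5]
force: [0.8, 0.6, -0.3]
opening: 0.0236
gripper_force: 29.9
0.5327 0.2000 -0.0000 0 0 0.0361
0.5353 0.0730 -0.0000 0 0 0.0306
```

```bash
python3 -m inch '0.53 0.2 0 0 0 0.0361;0.53 0.2 0 0 0 0.0361;0.53 0.2 0 0 0 0.0361;0.53 0.2 0 0 0 0.0361;0.53 0.2 0 0 0 0.0361;0.53 0.2 0 0 0 0.0361'
python3 -m inch '0.1 0.02 0 0 0 0.0306;0.2353 0.04 0 0 0 0.0306;0.36 0.055 0 0 0 0.0306;0.46 0.065 0 0 0 0.0306;0.5353 0.073 0 0 0 0.0306;0.5353 0.073 0 0.0 0 0.0306;0.5353 0.073 0.15 0.0 0 0.0306;0.5353 0.073 0.25 0.0 0 0.0306;0.5353 0.073 0.3 0.0 0 0.0306;0.5353 0.073 0.3 0 0 0.0306'
python3 - <<'E'
from h import *
from plant import *
import json
o=get_obs();print(o["tool_pos"],o["orientation"])
for n in P:
    im=snapshot(n);cv2.imwrite(f"pics/{n}1.png",im[:,:,::-1])
    print(n,[(np.round(d["uv"],1).tolist(),round(float(d["p"]),2)) for t in("spacer0","half_back","stop") for d in landmark_of(n,t)])
out=np.zeros((600,800,3),np.uint8)
a=cv2.imread("pics/scene1.png")[190:400,140:340];out[:,:571]=cv2.resize(a,(571,600));
cv2.imwrite("pics/F.png",out)
E
```

```text
clock: 7.98
tool_pos: [0.5444, -0.0316, 0.3315]
orientation: [-179.9, 0.0, -84.2]
force: [0.2, 0.7, -0.4]
opening: 0.0238
gripper_force: 29.9
clock: 8.82
tool_pos: [0.5383, -0.1898, 0.2364]
orientation: [179.6, 0.1, -89.5]
force: [-0.5, 0.6, -0.8]
opening: 0.0236
gripper_force: 29.9
[ 0.53825991 -0.18976561  0.23641203] [ 1.79602141e+02  8.65005200e-02 -8.94729241e+01]
scene [([229.3, 288.7], 0.74), ([387.4, 224.3], 0.59), ([379.6, 234.5], 0.56), ([256.7, 318.0], 0.17), ([255.7, 320.0], 0.67)]
top [([262.8, 225.0], 0.71), ([245.9, 230.6], 0.5), ([394.1, 237.3], 0.69)]
```

View pics/F.png

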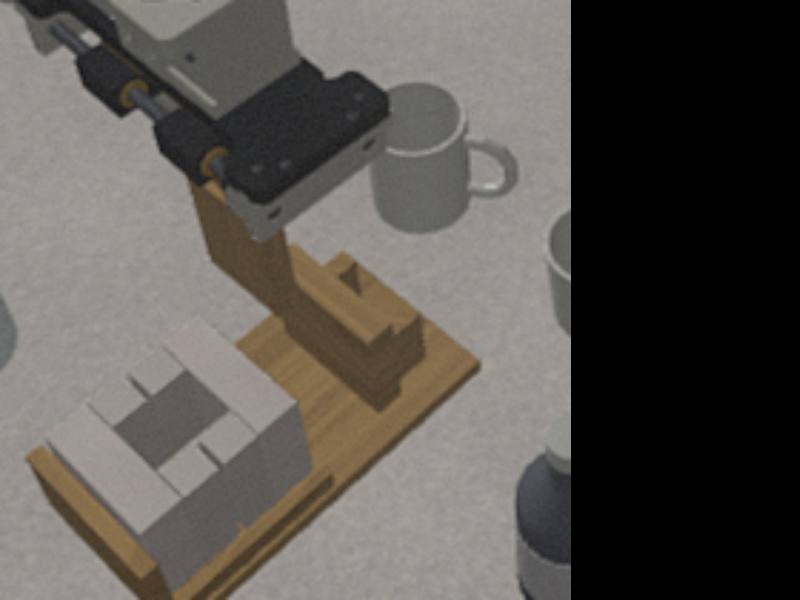

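```bash
python3 - <<'E'
from h import *
from scipy.optimize import least_squares
tool=(.5388,-.191,90.5)
z0=.2375-.086
# what offset along cradle x / y of held spacer best explains the pixels (scene)
obs=[((229.3,288.7),(0,0)),((240.5,301.3),(-8,-30)),((214.2,281.7),(-8,30))]
for uv,(x,y) in obs:
    f=lambda q:proj("scene",T(tool,[x+q[0],y+q[1],z0*1000]))[0]-uv
    print(least_squares(f,[0,0]).x)
# is the half/stop in scene where the model puts them? 
q=(.540,-.2045,90.5)
k=2.857
for uv,kind in [((140+300/k,190+400/k),"half top back y=-45"),((140+197/k,190+318/k),"half top y=45"),((140+312/k,190+470/k),"half bottom y=-45"),((140+385/k,190+412/k),"stop bottom y=-45")]:
    z=92 if "top" in kind else 12; y=45 if "=45" in kind else -45
    f=lambda v:proj("scene",T(q,[v[0],v[1],z]))[0]-uv
    print(kind,least_squares(f,[0,y]).x.round(1))
E
```

```text
[ 2.12953693 -3.23553481]
[ 6.78739226 -5.06301835]
[ 2.09073107 -4.50020057]
half top back y=-45 [  1.8 -46. ]
half top y=45 [-4.  42.4]
half bottom y=-45 [ -0.6 -45. ]
stop bottom y=-45 [ 30.1 -87.2]
```

```bash
python3 -m inch '0 0 0.06 0 0 0;0 0 0.14 0 0 0;0 0 0.22 0 0 0;0 0 0.29 0 0 0;0 0 0.35 0 0 0;0 0 0.4 0 0 0;0 0 0.43 0 0 0;0 0 0.45 0 0 0;0 0 0.455 0 0 0;0 0 0.455 0 0 0'
python3 -m inch '0.005 0 0 0 0 0;0.01 0 0 0 0 0;0.013 0 0 0 0 0;0.013 0 0 0 0 0'
python3 -m inch '0.004 0 0 0 0 0;0.007 0 0 0 0 0;0.01 0 0 0 0 0;0.01 0 0 0 0 0'
```

```text
clock: 10.05
tool_pos: [0.5404, -0.1914, 0.1044]
orientation: [-180.0, -0.0, -89.5]
force: [1.1, 0.0, -0.4]
opening: 0.0238
gripper_force: 29.9
clock: 10.38
tool_pos: [0.5404, -0.1955, 0.1046]
orientation: [-179.9, -0.0, -89.5]
force: [0.5, 0.7, -0.6]
opening: 0.0232
gripper_force: 29.9
clock: 10.72
tool_pos: [0.5402, -0.1983, 0.1041]
orientation: [-180.0, 0.0, -89.5]
force: [0.0, 0.4, -0.4]
opening: 0.0236
gripper_force: 29.9
```

```bash
for i in 1 2; do python3 -m inch '0.004 0 0 0 0 0;0.007 0 0 0 0 0;0.01 0 0 0 0 0;0.01 0 0 0 0 0;0.01 0 0 0 0 0' | egrep 'tool_pos|force:'; done
```

```text
tool_pos: [0.5403, -0.2012, 0.1041]
force: [0.6, 2.0, 0.7]
gripper_force: 29.9
tool_pos: [0.5405, -0.2027, 0.1041]
force: [0.6, 10.6, 2.5]
gripper_force: 30.0
```

```bash
python3 - <<'E'
from plant import *
import cv2,numpy as np
out=np.zeros((600,800,3),np.uint8)
a=cv2.imread
i=snapshot("scene")[230:410,140:320,::-1];out[:520,:520]=cv2.resize(i,(520,520));
i=snapshot("top")[190:290,360:480,::-1];out[:230,524:800]=cv2.resize(i,(276,230))
cv2.imwrite("pics/G.png",out)
E
```

View pics/G.png

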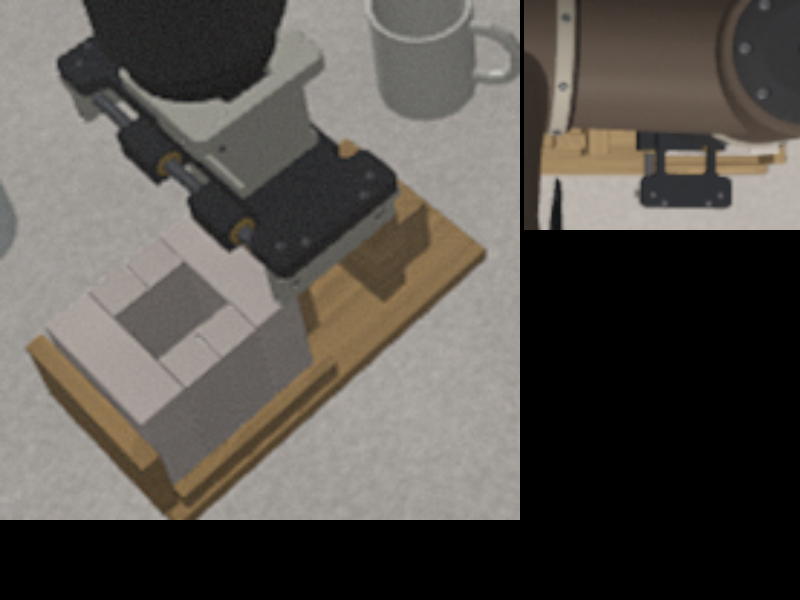

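```bash
python3 -m inch '-0.003 0 0 0 0 0;-0.008 0 0 0 0 0;-0.008 0 0.005 0 0 0;-0.008 0 0.01 0 0 0;-0.008 0 0.013 0 0 0;-0.008 0 0.013 0 0 0'| egrep 'tool_pos|force:'
python3 -m inch '0 0 0.004 0 0 0;0 0 0.007 0 0 0;0 0 0.007 0 0 0'| egrep 'tool_pos|force:'
```

```text
tool_pos: [0.5399, -0.2021, 0.0998]
force: [0.6, 0.2, -1.1]
gripper_force: 30.0
tool_pos: [0.5402, -0.202, 0.0981]
force: [0.2, 0.0, -0.5]
gripper_force: 30.0
```

```bash
python3 -m inch '0 0 0.004 0 0 0;0 0 0.007 0 0 0;0 0 0.007 0 0 0;0 0 0.007 0 0 0'| egrep 'tool_pos|force:'
python3 -m inch '0 0 0 0 0 0;0 0 0 0 0 0;0 0 0 0 0 0;0 0 0 0 0 0;0 0 0 0 0 0' 0.1| egrep 'tool_pos|force:|open'
```

```text
tool_pos: [0.5407, -0.2021, 0.0979]
force: [-3.6, 2.6, 14.3]
gripper_force: 30.0
tool_pos: [0.5401, -0.2019, 0.0957]
force: [-0.1, 1.1, -0.0]
opening: 0.0393
gripper_force: 0.0
```

```bash
python3 -m inch '0 0 -0.02 0 0 0;0 0 -0.06 0 0 0;0 0 -0.13 0 0 0;0 0 -0.22 0 0 0;0 0 -0.33 0 0 0;0 0 -0.45 0 0 0;0 0 -0.57 0 0 0;0 0 -0.68 0 0 0;0 0 -0.75 0 0 0;0 0 -0.78 0 0 0' -1 | egrep 'tool_pos|force:'
python3 mv.py .54 -.2025 .3294 -89.5  .55 0 .33 -83 .561 .1745 .33 -77.5 .561 .1745 .096 -77.5
```

```text
tool_pos: [0.5412, -0.2023, 0.3346]
force: [0.2, 0.1, -0.8]
gripper_force: 0.0
-0.6747 -0.0392 -0.0020 0 0 -0.0361
-0.5729 -0.1073 -0.0000 0 0 -0.0306
0.0000 -0.0000 0.7800 0 0 -0.0000
```

```bash
python3 -m inch '-0.67 -0.0392 0 0 0 -0.0361;-0.6747 -0.0392 -0.002 0 0 -0.0361;-0.6747 -0.0392 -0.002 0 0 -0.0361;-0.6747 -0.0392 -0.002 0 0 -0.0361;-0.6747 -0.0392 -0.002 0 0 -0.0361;-0.6747 -0.0392 -0.002 0 0 -0.0361' | egrep 'tool_pos|force:'
python3 -m inch '-0.13 -0.0242 0 0 0 -0.0306;-0.26 -0.048 0 0 0 -0.0306;-0.37 -0.07 0 0 0 -0.0306;-0.46 -0.087 0 0 0 -0.0306;-0.53 -0.1 0 0 0 -0.0306;-0.5729 -0.1073 0 0 0 -0.0306;-0.5729 -0.1073 0 0 0 -0.0306;-0.5729 -0.1073 0 0 0 -0.0306' | egrep 'tool_pos|force:'
python3 -m inch '0 0 0.06 0 0 0;0 0 0.16 0 0 0;0 0 0.28 0 0 0;0 0 0.4 0 0 0;0 0 0.51 0 0 0;0 0 0.60 0 0 0;0 0 0.67 0 0 0;0 0 0.73 0 0 0;0 0 0.77 0 0 0;0 0 0.78 0 0 0'| egrep 'tool_pos|force:'
python3 -m inch '0 0 0 0 0 0;0 0 0 0 0 0;0 0 0 0 0 0;0 0 0 0 0 0;0 0 0 0 0 0;0 0 0 0 0 0;0 0 0 0 0 0;0 0 0 0 0 0' 1| egrep 'tool_pos|force:'
python3 -m inch '0 0 0 0 0 0;0 0 0 0 0 0;0 0 0 0 0 0;0 0 0 0 0 0;0 0 0 0 0 0;0 0 0 0 0 0;0 0 0 0 0 0;0 0 0 0 0 0'
```

```text
tool_pos: [0.5501, 0.0056, 0.33]
force: [0.2, -0.1, -0.4]
gripper_force: 0.0
tool_pos: [0.5609, 0.1752, 0.33]
force: [1.4, -0.3, 0.2]
gripper_force: 0.0
tool_pos: [0.5599, 0.173, 0.0944]
force: [-0.0, 0.0, -1.2]
gripper_force: 0.0
tool_pos: [0.5612, 0.1753, 0.0968]
force: [-0.3, 0.5, -0.2]
gripper_force: 0.0
clock: 17.32
tool_pos: [0.5611, 0.1751, 0.0965]
orientation: [180.0, -0.0, -77.5]
force: [0.2, 0.8, -0.9]
opening: 0.0235
gripper_force: 29.9
```

```bash
python3 -m inch '0 0 -0.02 0 0 0;0 0 -0.06 0 0 0;0 0 -0.12 0 0 0;0 0 -0.2 0 0 0;0 0 -0.30 0 0 0;0 0 -0.42 0 0 0;0 0 -0.54 0 0 0;0 0 -0.65 0 0 0;0 0 -0.74 0 0 0;0 0 -0.78 0 0 0'| egrep 'tool_pos|force:'
python3 mv.py .561 .1745 .33 -77.5  .545 0 .33 -84  .54 -.178 .33 -89.5
```

```text
tool_pos: [0.5622, 0.1753, 0.336]
force: [1.1, -0.1, 0.3]
gripper_force: 29.9
0.5563 0.1780 -0.0000 0 0 0.0361
0.5883 0.0786 -0.0000 0 0 0.0306
```

```bash
python3 -m inch '0.5563 0.178 0 0 0 0.0361;0.5563 0.178 0 0 0 0.0361;0.5563 0.178 0 0 0 0.0361;0.5563 0.178 0 0 0 0.0361;0.5563 0.178 0 0 0 0.0361;0.5563 0.178 0 0 0 0.0361'| egrep 'tool_pos|force:'
python3 -m inch '0.13 0.0174 0 0 0 0.0306;0.26 0.0348 0 0 0 0.0306;0.38 0.05 0 0 0 0.0306;0.48 0.064 0 0 0 0.0306;0.55 0.074 0 0 0 0.0306;0.5883 0.0786 0 0 0 0.0306;0.5883 0.0786 0.04 0.0 0 0.0306;0.5883 0.0786 0.12 0.0 0 0.0306;0.5883 0.0786 0.2 0.0 0 0.0306;0.5883 0.0786 0.2 0 0 0.0306'| egrep 'tool_pos|force:'
python3 - <<'E'
from plant import *
from h import *
i=snapshot("scene");cv2.imwrite("pics/scene2.png",i[:,:,::-1])
cv2.imwrite("pics/H.png",cv2.resize(i[190:400,140:340,::-1],(571,600)))
E
```

```text
tool_pos: [0.5445, -0.0021, 0.3315]
force: [-0.3, 0.1, 0.0]
gripper_force: 29.9
tool_pos: [0.5381, -0.176, 0.266]
force: [-1.2, 0.5, -1.7]
gripper_force: 29.9
```

View pics/H.png

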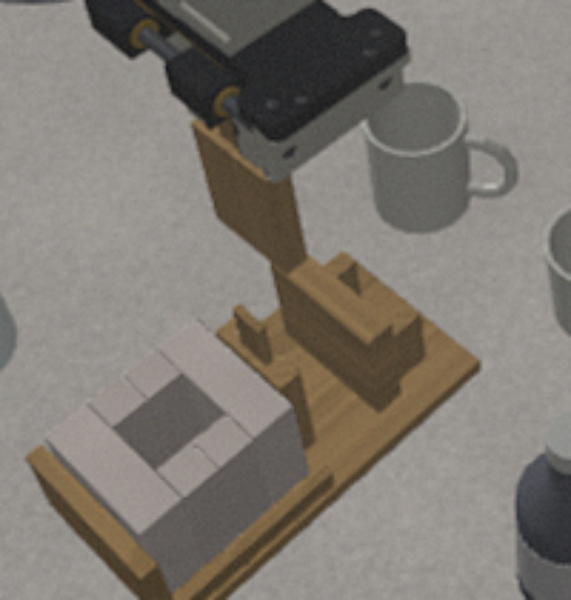

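The picture shows spacer 0 standing against the loose half, with its tab at about (250,335) and its lower front corner at (308,435). The second spacer hangs squarely in the grip above the gap. Lowering it now.

```bash
python3 -m inch '0 0 0.06 0 0 0;0 0 0.14 0 0 0;0 0 0.23 0 0 0;0 0 0.32 0 0 0;0 0 0.40 0 0 0;0 0 0.46 0 0 0;0 0 0.51 0 0 0;0 0 0.54 0 0 0;0 0 0.555 0 0 0;0 0 0.555 0 0 0'| egrep 'tool_pos|force:'
python3 -m inch '0.005 0 0 0 0 0;0.01 0 0 0 0 0;0.013 0 0 0 0 0;0.013 0 0 0 0 0'| egrep 'tool_pos|force:'
python3 -m inch '0.004 0 0 0 0 0;0.007 0 0 0 0 0;0.007 0 0 0 0 0;0.007 0 0 0 0 0'| egrep 'tool_pos|force:'
```

```text
tool_pos: [0.5408, -0.1771, 0.1043]
force: [0.1, -0.4, -0.2]
gripper_force: 29.9
tool_pos: [0.5407, -0.1815, 0.1049]
force: [0.5, -0.4, -0.4]
gripper_force: 29.9
tool_pos: [0.5407, -0.1826, 0.1044]
force: [0.1, 5.7, 1.5]
gripper_force: 30.0
```

```bash
python3 -m inch '-0.002 0 0 0 0 0;-0.004 0 0.006 0 0 0;-0.004 0 0.011 0 0 0;-0.004 0 0.016 0 0 0;-0.004 0 0.02 0 0 0;-0.004 0 0.022 0 0 0;-0.004 0 0.024 0 0 0;-0.004 0 0.024 0 0 0'| egrep 'tool_pos|force:'
python3 -m inch '0 0 0 0 0 0;0 0 0 0 0 0;0 0 0 0 0 0;0 0 0 0 0 0;0 0 0 0 0 0' 0.1| egrep 'tool_pos|force:|open'
python3 -m inch '0 0 -0.02 0 0 0;0 0 -0.06 0 0 0;0 0 -0.13 0 0 0;0 0 -0.22 0 0 0;0 0 -0.33 0 0 0;0 0 -0.45 0 0 0;0 0 -0.57 0 0 0;0 0 -0.68 0 0 0;0 0 -0.75 0 0 0;0 0 -0.78 0 0 0' | egrep 'tool_pos|force:'
python3 mv.py .54 -.1828 .33 -89.5  .545 0.03 .33 -130 .546 .2465 .33 -167.5
```

```text
tool_pos: [0.5406, -0.1824, 0.098]
force: [-2.5, 2.7, 9.8]
gripper_force: 30.0
tool_pos: [0.5401, -0.1822, 0.0966]
force: [0.3, 0.5, 0.0]
opening: 0.0393
gripper_force: 0.0
tool_pos: [0.5412, -0.1826, 0.3356]
force: [-0.1, -0.3, -0.2]
gripper_force: 0.0
-0.7092 -0.0229 -0.0000 0 0 0.2250
-0.5550 0.4613 -0.0000 0 0 0.2083
```

```bash
python3 -m inch '-0.7092 -0.0229 0 0 0 0.225;-0.7092 -0.0229 0 0 0 0.225;-0.7092 -0.0229 0 0 0 0.225;-0.7092 -0.0229 0 0 0 0.225;-0.7092 -0.0229 0 0 0 0.225;-0.7092 -0.0229 0 0 0 0.225;-0.7092 -0.0229 0 0 0 0.225' -1 | egrep 'tool_pos|force:|orie'
python3 -m inch '-0.5550 0.4613 0 0 0 0.2083;-0.5550 0.4613 0 0 0 0.2083;-0.5550 0.4613 0 0 0 0.2083;-0.5550 0.4613 0 0 0 0.2083;-0.5550 0.4613 0 0 0 0.2083;-0.5550 0.4613 0 0 0 0.2083;-0.5550 0.4613 0 0 0 0.2083;-0.5550 0.4613 0 0 0 0.2083;-0.5550 0.4613 0 0 0 0.2083'
python3 - <<'E'
from plant import *
from h import *
print(get_obs()["joint_pos"])
for n in P: snapshot(n)
for n in P:
  for t in("wedge_tab","wedge","half_back","spacer0","stop"):print(n,t,[(np.round(d["uv"],1).tolist(),round(float(d["p"]),2)) for d in landmark_of(n,t)])
E
```

```text
tool_pos: [0.5449, 0.0345, 0.3303]
orientation: [179.9, -0.0, -130.3]
force: [0.3, -0.7, -0.1]
gripper_force: 0.0
clock: 24.28
tool_pos: [0.5461, 0.2466, 0.3305]
orientation: [-180.0, -0.0, -167.4]
force: [0.3, -0.7, 0.1]
opening: 0.0881
gripper_force: 0.0
[ 4.29704636e+01  1.06931412e+01  5.81217388e-01  3.13104374e-03
 -7.99456105e+01 -1.20375987e+02]
scene wedge_tab [([400.5, 162.0], 0.68)]
scene wedge [([438.2, 302.6], 0.63)]
scene half_back []
scene spacer0 [([234.6, 333.8], 0.85), ([242.7, 331.9], 0.66), ([388.3, 221.9], 0.66)]
scene stop [([257.4, 318.5], 0.71)]
top wedge_tab [([216.7, 229.0], 0.76), ([330.7, 267.3], 0.31)]
top wedge [([232.1, 232.7], 0.9)]
top half_back [([418.6, 240.0], 0.71), ([410.0, 239.0], 0.31)]
top spacer0 [([248.5, 231.7], 0.78), ([411.1, 236.9], 0.74), ([407.3, 239.4], 0.6)]
top stop [([391.9, 240.2], 0.8)]
```

```bash
python3 - <<'E'
from h import *
from scipy.optimize import least_squares
print(tri({"scene":(400.5,162.),"top":(216.7,229.)}))
def onz(n,uv,z): return least_squares(lambda v:proj(n,[v[0],v[1],z])[0]-uv,[.5,0]).x.round(4)
for n,uv,z in [("scene",(234.6,333.8),.012),("scene",(242.7,331.9),.012),("scene",(257.4,318.5),.012),("top",(418.6,240),.012),("top",(411.1,236.9),.012),("top",(407.3,239.4),.012),("top",(391.9,240.2),.012),("scene",(400.5,162.),.148),("top",(216.7,229.),.148)]: print(n,uv,onz(n,uv,z))
E
```

```text
[0.54428143 0.24425145 0.15255061]
scene (234.6, 333.8) [ 0.5339 -0.1962]
scene (242.7, 331.9) [ 0.5414 -0.1834]
scene (257.4, 318.5) [ 0.539  -0.1461]
top (418.6, 240) [ 0.5375 -0.2159]
top (411.1, 236.9) [ 0.5447 -0.1976]
top (407.3, 239.4) [ 0.5384 -0.1884]
top (391.9, 240.2) [ 0.5358 -0.1509]
scene (400.5, 162.0) [0.5418 0.2497]
top (216.7, 229.0) [0.5438 0.2446]
```

```bash
python3 -m inch '0 0 0.06 0 0 0;0 0 0.15 0 0 0;0 0 0.25 0 0 0;0 0 0.35 0 0 0;0 0 0.44 0 0 0;0 0 0.52 0 0 0;0 0 0.58 0 0 0;0 0 0.625 0 0 0;0 0 0.65 0 0 0;0 0 0.66 0 0 0' | egrep 'tool_pos|force:|orie'
python3 -m inch '0 0 0 0 0 0;0 0 0 0 0 0;0 0 0 0 0 0;0 0 0 0 0 0;0 0 0 0 0 0;0 0 0 0 0 0;0 0 0 0 0 0;0 0 0 0 0 0;0 0 0 0 0 0;0 0 0 0 0 0' 1| egrep 'tool_pos|force:'
python3 -m inch '0 0 0 0 0 0;0 0 0 0 0 0;0 0 0 0 0 0;0 0 0 0 0 0;0 0 0 0 0 0;0 0 0 0 0 0;0 0 0 0 0 0;0 0 0 0 0 0;0 0 0 0 0 0;0 0 0 0 0 0'
```

```text
tool_pos: [0.5458, 0.2469, 0.1316]
orientation: [-179.9, -0.1, -167.5]
force: [-0.6, 0.0, 0.2]
gripper_force: 0.0
tool_pos: [0.5462, 0.2472, 0.1329]
force: [-0.4, 0.1, -0.1]
gripper_force: 0.0
clock: 27.38
tool_pos: [0.5463, 0.2471, 0.1329]
orientation: [-180.0, -0.0, -167.5]
force: [0.7, -1.8, -0.1]
opening: 0.0115
gripper_force: 30.0
```

```bash
python3 -m inch '0 0 -0.02 0 0 0;0 0 -0.06 0 0 0;0 0 -0.12 0 0 0;0 0 -0.2 0 0 0;0 0 -0.29 0 0 0;0 0 -0.38 0 0 0;0 0 -0.47 0 0 0;0 0 -0.55 0 0 0;0 0 -0.62 0 0 0;0 0 -0.66 0 0 0'| egrep 'tool_pos|force:|open|orie'
python3 mv.py .546 .2465 .33 -167.5  .543 0.04 .33 -174 .54 -.160 .33 -179.5
```

```text
tool_pos: [0.5467, 0.2476, 0.3344]
orientation: [179.9, 0.2, -167.5]
force: [0.0, 0.2, -1.3]
opening: 0.0119
gripper_force: 30.0
0.1587 -0.6699 -0.0000 0 0 0.0361
0.0796 -0.6620 -0.0000 0 0 0.0306
```

```bash
python3 -m inch '0.1587 -0.6699 0 0 0 0.0361;0.1587 -0.6699 0 0 0 0.0361;0.1587 -0.6699 0 0 0 0.0361;0.1587 -0.6699 0 0 0 0.0361;0.1587 -0.6699 0 0 0 0.0361;0.1587 -0.6699 0 0 0 0.0361'| egrep 'tool_pos|orie'
python3 -m inch '0.0144 -0.12 0 0 0 0.0306;0.029 -0.24 0 0 0 0.0306;0.0433 -0.36 0 0 0 0.0306;0.0577 -0.48 0 0 0 0.0306;0.068 -0.57 0 0 0 0.0306;0.0796 -0.662 0 0 0 0.0306;0.0796 -0.662 0 0 0 0.0306;0.0796 -0.662 0.05 0 0 0.0306;0.0796 -0.662 0.12 0 0 0.0306;0.0796 -0.662 0.12 0 0 0.0306'
python3 - <<'E'
from plant import *
from h import *
print(get_obs()["joint_pos"].round(1) if hasattr(get_obs()["joint_pos"],"round") else get_obs()["joint_pos"])
for n in P:
  i=snapshot(n);cv2.imwrite(f"pics/{n}3.png",i[:,:,::-1])
  for t in("wedge_tab","wedge","spacer0","stop"):print(n,t,[(np.round(d["uv"],1).tolist(),round(float(d["p"]),2)) for d in landmark_of(n,t)])
E
```

```text
tool_pos: [0.5424, 0.0356, 0.3319]
orientation: [-180.0, 0.0, -174.2]
clock: 29.55
tool_pos: [0.5385, -0.1587, 0.2913]
orientation: [179.9, -0.3, -179.6]
force: [-0.8, 0.3, -1.9]
opening: 0.0119
gripper_force: 30.0
[  3.5   8.   -7.6  -0.1 -74.7 -93. ]
scene wedge_tab [([224.8, 207.8], 0.69), ([255.0, 321.9], 0.27)]
scene wedge [([238.0, 271.0], 0.62), ([348.8, 297.3], 0.18)]
scene spacer0 [([386.9, 220.6], 0.95), ([235.4, 336.1], 0.93), ([244.0, 333.6], 0.59)]
scene stop [([256.5, 321.0], 0.66), ([237.0, 273.4], 0.57), ([235.1, 342.1], 0.5)]
top wedge_tab [([408.2, 238.4], 0.68), ([331.3, 153.5], 0.56)]
top wedge []
top spacer0 [([410.1, 235.2], 0.48), ([408.0, 239.7], 0.45)]
top stop [([390.5, 234.4], 0.56), ([406.9, 236.8], 0.28)]
```

```bash
python3 - <<'E'
from h import *
from scipy.optimize import least_squares
def onz(n,uv,z): return least_squares(lambda v:proj(n,[v[0],v[1],z])[0]-uv,[.5,0]).x.round(4)
print(onz("scene",(238,271),.1705),[onz("scene",u,.012) for u in((235.4,336.1),(244,333.6),(256.5,321))])
E
python3 -m inch '0 0 0.05 0 0 0;0 0 0.11 0 0 0;0 0 0.17 0 0 0;0 0 0.23 0 0 0;0 0 0.28 0 0 0;0 0 0.29 0 0 0;0 0 0.29 0 0 0'| egrep 'tool_pos|force:|orie'
```

```text
[ 0.5374 -0.1638] [array([ 0.5387, -0.1982]), array([ 0.5459, -0.184 ]), array([ 0.5419, -0.1508])]
tool_pos: [0.5399, -0.1594, 0.2072]
orientation: [-180.0, -0.1, -179.5]
force: [0.7, -0.3, -0.5]
gripper_force: 30.0
```

```bash
python3 -m inch '0 0 0.02 0 0 0;0 0 0.04 0 0 0;0 0 0.06 0 0 0;0 0 0.08 0 0 0;0 0 0.09 0 0 0;0 0 0.09 0 0 0'| egrep 'tool_pos|force:|orie'
for i in 1 2 3; do python3 -m inch '0 0.003 0 0 0 0;0 -0.003 0 0 0 0;0 -0.006 0 0 0 0;0 -0.006 0 0 0 0'| egrep 'tool_pos|force:'; done
```

```text
tool_pos: [0.5399, -0.1593, 0.18]
orientation: [180.0, -0.1, -179.5]
force: [0.1, 0.4, -1.3]
gripper_force: 30.0
tool_pos: [0.5406, -0.1613, 0.1812]
force: [0.1, -0.7, -1.1]
gripper_force: 30.0
tool_pos: [0.5404, -0.1631, 0.1809]
force: [0.0, -0.3, 0.1]
gripper_force: 30.0
tool_pos: [0.5405, -0.1643, 0.1809]
force: [-0.9, 3.7, 1.1]
gripper_force: 30.0
```

```bash
python3 -m inch '0 0.002 0.01 0 0 0;0 0.002 0.02 0 0 0;0 0.002 0.03 0 0 0;0 0.002 0.04 0 0 0;0 0.002 0.05 0 0 0;0 0.002 0.05 0 0 0'| egrep 'tool_pos|force:|orie'
for i in 1 2 3; do python3 -m inch '0 0 0.004 0 0 0;0 0 0.007 0 0 0;0 0 0.007 0 0 0'| egrep 'tool_pos|force:'; done
```

```text
tool_pos: [0.5401, -0.164, 0.1649]
orientation: [180.0, -0.1, -179.5]
force: [0.1, 2.8, -2.7]
gripper_force: 30.0
tool_pos: [0.5403, -0.1641, 0.1636]
force: [0.4, 2.2, -2.3]
gripper_force: 30.0
tool_pos: [0.5405, -0.1641, 0.1616]
force: [0.6, 2.4, -2.1]
gripper_force: 30.0
tool_pos: [0.5405, -0.1641, 0.1595]
force: [0.9, 2.6, -0.9]
gripper_force: 30.0
```

```bash
for i in 1 2 3; do python3 -m inch '0 0 0.004 0 0 0;0 0 0.007 0 0 0;0 0 0.007 0 0 0'| egrep 'tool_pos|force:'; done
```

```text
tool_pos: [0.5404, -0.1641, 0.1573]
force: [0.2, 2.6, -0.4]
gripper_force: 30.0
tool_pos: [0.5404, -0.1641, 0.1551]
force: [0.8, 3.6, -1.1]
gripper_force: 30.0
tool_pos: [0.5404, -0.1641, 0.1531]
force: [0.9, 4.0, -1.3]
gripper_force: 30.0
```

```bash
for i in 1 2 3; do python3 -m inch '0 0 0.003 0 0 0;0 0 0.005 0 0 0;0 0 0.005 0 0 0'| egrep 'tool_pos|force:'; done
```

```text
tool_pos: [0.5406, -0.1642, 0.152]
force: [-0.1, 3.8, 3.6]
gripper_force: 30.0
tool_pos: [0.5409, -0.1644, 0.1513]
force: [-1.6, 3.5, 7.6]
gripper_force: 30.0
tool_pos: [0.5413, -0.1646, 0.1509]
force: [-3.8, 4.2, 14.7]
gripper_force: 30.1
```

```bash
python3 -m inch '0 0 0.003 0 0 0;0 0 0.004 0 0 0;0 0 0.004 0 0 0;0 0 0.004 0 0 0'| egrep 'tool_pos|force:|ori'; python3 -m inch '0 0 0 0 0 0;0 0 0 0 0 0;0 0 0 0 0 0;0 0 0 0 0 0;0 0 0 0 0 0;0 0 0 0 0 0;0 0 0 0 0 0;0 0 0 0 0 0'
python3 - <<'E'
from plant import *
from h import *
from scipy.optimize import least_squares
def onz(n,uv,z): return least_squares(lambda v:proj(n,[v[0],v[1],z])[0]-uv,[.5,0]).x.round(4)
for n in P:
  i=snapshot(n);cv2.imwrite(f"pics/{n}4.png",i[:,:,::-1])
  for t,z in(("half_back",.012),("wedge",.03),("spacer0",.012),("stop",.012)):print(n,t,[(onz(n,d["uv"],z).tolist(),round(float(d["p"]),2)) for d in landmark_of(n,t)])
E
```

```text
tool_pos: [0.5417, -0.1647, 0.1507]
orientation: [-179.9, 0.2, -179.4]
force: [-4.6, 5.0, 21.0]
gripper_force: 30.1
clock: 35.88
tool_pos: [0.5417, -0.1648, 0.1507]
orientation: [-179.9, 0.2, -179.4]
force: [-4.7, 5.1, 22.0]
opening: 0.012
gripper_force: 30.1
scene half_back []
scene wedge [([0.5399, -0.1729], 0.73), ([0.6352, 0.0036], 0.45)]
scene spacer0 [([0.5498, -0.1833], 0.9), ([0.5429, -0.2016], 0.79), ([0.3463, 0.2326], 0.6), ([0.5526, 0.207], 0.56), ([0.5407, -0.1513], 0.36)]
scene stop [([0.5423, -0.147], 0.69)]
top half_back []
top wedge []
top spacer0 [([0.5534, 0.2057], 0.83)]
top stop [([0.5376, -0.1562], 0.68), ([0.7391, -0.1411], 0.6)]
```

```bash
python3 -c "
from plant import *
print(close_job())"
```

```text
the job is handed in; nothing more can be done
None
```

I handed the job in after about 36 s: two spacers stand against the loose half and the wedge is pressed home at about 22 N, still gripped, with its foot about 17 mm above the cradle floor. I judged the mould fully shut from the push forces and positions, not from a final picture of it.

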